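# Park the tube rotator with its tube at the top

## Task

The stopped tube rotator on the lab bench has one sample tube left on its six-spoked wheel. Gently push the wheel round by its spokes, without letting it spin, until the spoke that carries the tube points straight up, cap at the top, and leave it standing there. Nothing is to be picked up: leave the bottle, the beaker and the tube rack beside it where they stand.

Things in the scene. Friction and masses are not known exactly. Their poses are not given: they have to be found in the camera images.
- rotator: fixed tube rotator: grey foot 170 x 170 x 30 mm (x -110 to +60 mm), on it a grey housing 120 mm wide (x -80 to +20 mm), its top 205 mm above the bench. Origin: on the bench, mid-width; z up, x along the wheel's axle towards the wheel (away from the robot, yawed up to 0.4 rad), y left along the wheel's plane. The wheel's middle plane is at x = +60 mm.
- hub (a point): centre of the wheel, on its level axle, in the spokes' middle plane, 165 mm above the bench; axes as rotator. 52 mm hub, six straight flat grey spokes 60 degrees apart, free ends, no rim. A spoke is 24 mm wide along the axle, 8 mm thick the way it turns, and ends 125 mm from the centre. Each has a 25 mm wide grey clip 12 to 28 mm from the middle plane on the far (+x) side.
- tube_spoke_end (a point): middle of the outer end of the one spoke that carries a tube, 125 mm from the hub centre; z points outward along that spoke, x as the rotator's. The white tube (20 mm) with its wider black cap (25 mm) lies along the spoke in its clip on the far side, its axis 24.5 mm from the middle plane; the cap ends 138 mm from the wheel's centre.
- wheel (a joint): angle of the wheel in rad: 0 when the tube's spoke points straight up, growing clockwise as seen from the robot; it turns without end either way and starts between 1.4 and 4.88 (2 pi is straight up again). A firm drag (0.25 N m, 2 to 3 N at a spoke's end) stops it as soon as it is no longer pushed, at any angle.
- reagent_bottle: loose brown glass bottle, 64 mm across, 130 mm high, to be left alone; origin under its centre
- beaker: loose glass beaker, 68 mm across, 90 mm high, to be left alone; origin under its centre
- tube_rack: loose blue tube rack, 70 x 150 mm, 80 mm high with its four capped tubes, to be left alone; origin under its centre

How it is judged:
At the end, for the whole second after the job is handed in: The spoke with the tube points straight up to within 0.12 rad (7 degrees), the wheel stands still, and the bottle, beaker and rack are within 30 mm of where they began (angle between tube_spoke_end's own z axis and vertical below 0.12 rad and z of tube_spoke_end in the frame of hub above 0.1 m and velocity of joint wheel between -0.05 and 0.05 rad/s and distance of each of reagent_bottle, beaker, tube_rack from where it was at the start of the episode below 0.03 m); the robot touches nothing.
It fails at once if the wheel is spun faster than 4 rad/s (velocity of joint wheel above 4 rad/s or velocity of joint wheel below -4 rad/s).
It fails at once if the bottle, beaker or rack is picked up, carried or shifted by more than 30 mm (distance of any of reagent_bottle, beaker, tube_rack from where it was at the start of the episode above 0.03 m).
It also fails if it takes over 67 s, if anything falls off the work surface, if the arm or the gripper's body presses on something with over 40 N, if the wrist force passes 120 N, or if a joint passes its speed limit or range.

## Robot

A 6-joint arm with a two-finger parallel gripper is mounted at the origin on the work surface. World frame = base frame: x ahead of the robot, y to its left, z up, the work surface at z = 0. Lengths are in m, angles in rad, forces in N, time in s.
With the tool pointing down it reaches from about 0.3 to 0.775 m from the base axis. Payload 14.6 kg.
Tool frame: the origin (TCP) lies at the very end of the fingers, on their centre line; the grasp point (between the pads) lies 19 mm behind it; z points along the fingers, y is the line along which they close (so a half turn about z gives the same grasp; the last joint's range is limited). The gripper opens to 94 mm and grips with 3 to 60 N. Pads are 16 mm wide; open, the fingers measure 119 mm over their backs; the gripper's body (75 mm by 177 mm) begins 78 mm behind the grasp point.
Start: joints at [-1.325, 0.3, 1.521, -0, 1.321, -0.067], TCP at [0.169, -0.523, 0.205] pointing down, gripper open.
Joint ranges: [-3.03, 3.03], [-0.79, 2.21], [0.23, 2.52], [-1.04, 4.18], [0, 3.07], [-2.55, 2.55]. Speed limits (rad/s): [2.22, 2.22, 2.57, 3.14, 3.14, 3.14].

## Interface

Orientations are given as [roll, pitch, yaw] about the fixed x, y, z axes, in that order (R = Rz(yaw) Ry(pitch) Rx(roll)).
In Python, from station import ctrl gives the robot as it stands.
- The arm moves only by the tool move_arm, never from a script. Its argument "increments" is a list of rows, each a list of 7 numbers: the opening, from 0 (shut) to 1 (fully open), then the shift along the tool's x, y, z in units of 50 mm (1.0 is 50 mm), then the turn, a rotation vector about the tool's x, y, z in rad. In form: [[claw, tx, ty, tz, rx, ry, rz], ...]. A call has 1 to 20 rows; each row shifts and turns the commanded pose from where the row before left it, along the tool's axes as they then stand; what a row does not reach is not made up. A row lasts 1/10 s, in which the tool goes at most 50 mm and 8.59 degrees, less where a joint would pass 70% of its speed; a pose out of reach is approached as far as the arm can. A call is refused whole if a number of a shift passes 1 or a number of a turn 0.15, either way. A call with a gripper value outside its range is refused whole. The fingers move at their own pace and stop on an object; "force" is the grip in N (left out, the last holds). Time passes only in rows, so rows that do not move let the fingers close. It gives the time, the measured TCP pose, the force, the opening and the grip force at its end, in the units of the state.
- ctrl.get_obs(): the state, without advancing time (a new reading comes with each control period).
- ctrl.camera(name): name is "scene" or "top"; returns a dict with "color" (480x640x3 uint8, blue, green, red), "K" (3x3 intrinsics, pixels), "pose" (4x4, takes a point from camera to world coordinates). Camera axes: x right, y down, z forward; pixel columns grow to the right and rows downward; lengths in m; the calibration is good to about 2 mm. A picture is of the moment at which its call begins. There is no depth.
- ctrl.hand_in(): hands the job in; it is judged then, once.
Trained networks look in a picture, given as the dict that the camera call returned (one of the last four; its "shot" number tells which), for a name from the list of things; names that differ only in an ending like _2 or _b are one class to them, and where a whole thing is asked for, a point or a joint stands for the part that bears it (a point fixed in the world has none). Each returns a list of dicts, best first, with "conf" (0 to 1); they miss things now and then, are a little off and sometimes report something else, mostly with a low value. They report only what shows in the picture. A call takes as long as a camera call.
- ctrl.cut_out(name, picture): "mask" (480x640 bool, what is visible of it) and "centre" ([row, column] in pixels, amid what is visible of it).
The state is a dict: "time_s": time; "qpos": joint angles; "joint_vel": joint speeds; "tau": joint torques, N m; "ee_pos": TCP position; "eef_rot": TCP orientation; "force": force on the tool from outside, world axes, zero at the start; "moment": the same for the moment, N m; "grip_width": finger opening in m; "grip_force": force on a finger pad.
Only numpy, scipy, OpenCV 4.12 (cv2) and the standard library are available. Lean on these libraries where they do the work, as an engineer would, in place of code of your own. Each camera call takes 0.05 s, during which the arm holds its last target. There are 200 camera calls.

## Working session

There is one attempt and no reset: what is moved stays moved. The work goes in short steps, Python scripts to look and compute and a tool call to move; the robot and the scene stay as the last step left them, time stands still between calls to the robot, and variables do not carry over. Pictures are saved under pics/ and viewed, at most 10 in all, crops included, and the job is handed in when it is done.

Besides the shell and the picture viewer there is one more tool, called after "Call:" as a command line: name --pt "numbers of a row" for each row, then --argument value for the rest. move_arm: Moves the arm, as the interface text tells. Its arguments: {"type":"object","properties":{"increments":{"type":"array","items":{"type":"array","items":{"type":"number"}}},"force":{"type":"number"}},"required":["increments"]}

```bash
mkdir -p pics; python3 - <<'E'
from station import ctrl
import cv2,numpy as np
for n in("scene","top"):
    p=ctrl.camera(n);cv2.imwrite(f"pics/{n}0.png",p["color"]);np.savez(n+"0.npz",K=p["K"],pose=p["pose"])
    print(n,p["K"].round(1).tolist(),p["pose"].round(3).tolist())
    for t in("rotator","hub","tube_spoke_end","wheel","reagent_bottle","beaker","tube_rack"):
        r=ctrl.cut_out(t,p)
        print(t,[(round(d["conf"],2),np.round(d["centre"]).tolist(),int(d["mask"].sum())) for d in r[:2]])
print(ctrl.get_obs())
E
```

```text
scene [[589.2, 0.0, 317.0], [0.0, 589.2, 244.6], [0.0, 0.0, 1.0]] [[-0.485, 0.619, -0.618, 1.365], [0.875, 0.348, -0.337, 0.484], [0.006, -0.704, -0.71, 1.103], [0.0, 0.0, 0.0, 1.0]]
rotator [(0.74, [234.0, 282.0], 7502)]
hub [(0.72, [233.0, 283.0], 7850)]
tube_spoke_end [(0.73, [228.0, 261.0], 2728)]
wheel [(0.88, [231.0, 260.0], 2471)]
reagent_bottle [(0.68, [311.0, 334.0], 1153)]
beaker [(0.94, [339.0, 275.0], 1152)]
tube_rack [(0.72, [222.0, 206.0], 1878)]
top [[597.1, 0.0, 318.9], [0.0, 597.1, 241.5], [0.0, 0.0, 1.0]] [[0.017, -0.996, 0.087, 0.438], [-1.0, -0.015, 0.017, 0.021], [-0.015, -0.088, -0.996, 1.536], [0.0, 0.0, 0.0, 1.0]]
rotator [(0.64, [262.0, 368.0], 6485)]
hub [(0.71, [263.0, 367.0], 6324)]
tube_spoke_end [(0.81, [238.0, 379.0], 1599)]
wheel [(0.95, [234.0, 381.0], 1876)]
reagent_bottle [(0.57, [222.0, 287.0], 600)]
beaker [(0.73, [165.0, 320.0], 680)]
tube_rack [(0.81, [272.0, 465.0], 1881), (0.72, [222.0, 290.0], 565)]
{'time_s': 0.8, 'qpos': array([-1.32460356e+00,  2.99893475e-01,  1.52100623e+00, -2.57423835e-05,
        1.32071214e+00, -6.65801579e-02]), 'joint_vel': array([ 0.00060305,  0.00134685, -0.00058425, -0.00056651, -0.0010835 ,
        0.00060979]), 'tau': array([ 3.45312736e-03, -5.31624913e+01, -3.52904356e+01,  7.09537952e-02,
        2.12324347e-02, -1.85309040e-05]), 'ee_pos': array([ 0.16923125, -0.52330025,  0.20544652]), 'eef_rot': array([-3.14157185e+00,  2.36095184e-05,  3.12779292e-01]), 'force': array([-0.2719764 ,  0.08226587,  0.02535745]), 'moment': array([-0.01368785,  0.00061429,  0.02970561]), 'grip_force': 0.0, 'grip_width': 0.09411157999307383}
```

View pics/scene0.png

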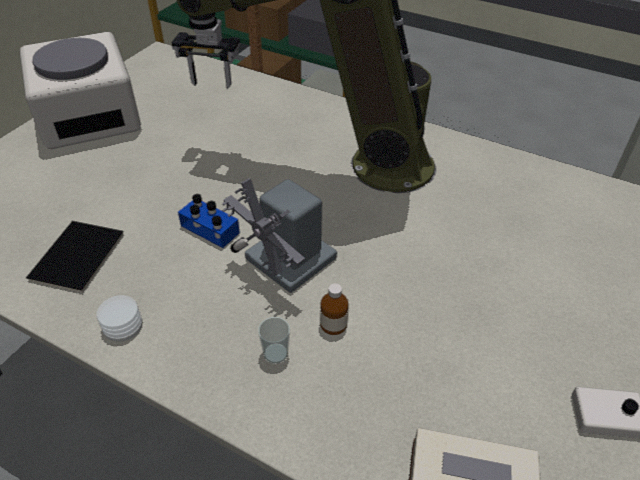

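View pics/top0.png

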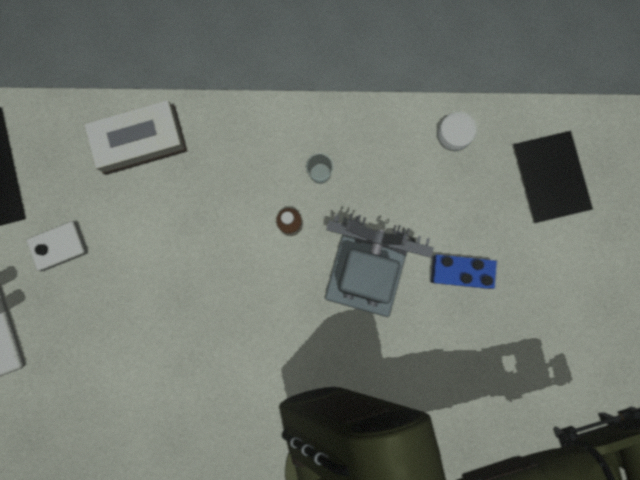

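The scene view shows the rotator at about (290,230), with a tube pointing lower left at (238,242). In the top view the wheel is at about (380,232). I'll zoom in on both.

```bash
python3 - <<'E'
import cv2,numpy as np
a=cv2.imread("pics/scene0.png")[170:300,170:350];b=cv2.imread("pics/top0.png")[190:330,260:440]
a=cv2.resize(a,(800,578),interpolation=cv2.INTER_CUBIC)
b=cv2.resize(b,(771,600),interpolation=cv2.INTER_CUBIC)
cv2.imwrite("pics/a.png",np.clip(a*1.5,0,255));cv2.imwrite("pics/b.png",np.clip(b*1.5,0,255))
E
```

```text
[ WARN:0@0.091] global loadsave.cpp:1063 imwrite_ Unsupported depth image for selected encoder is fallbacked to CV_8U.
```

View pics/a.png

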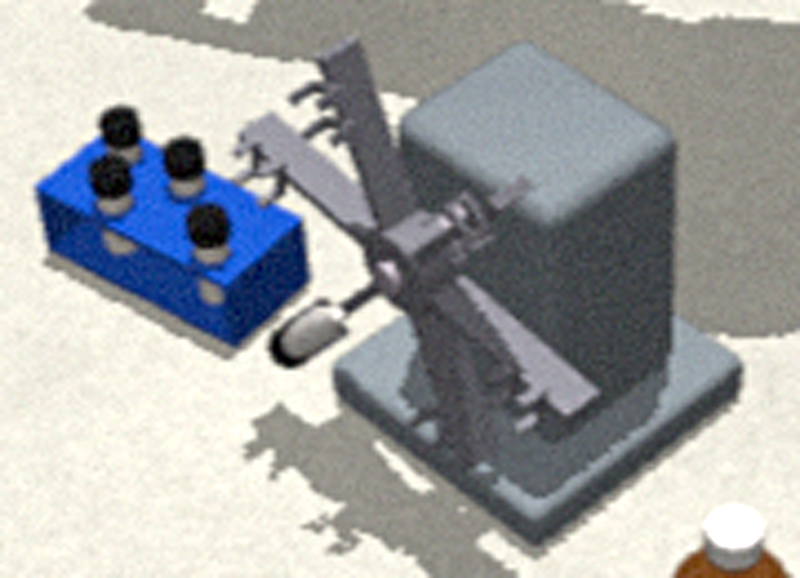

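View pics/b.png

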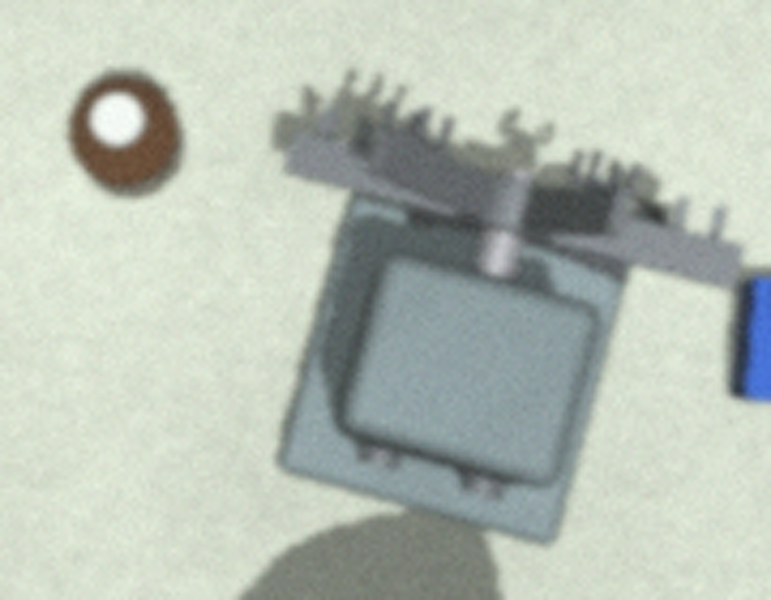

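```bash
cat > h.py <<'E'
import numpy as np
def pr(n,P):
    d=np.load(n+"0.npz");T=np.linalg.inv(d["pose"]);c=np.atleast_2d(P)@T[:3,:3].T+T[:3,3];c=c@d["K"].T
    return c[:,:2]/c[:,2:]
def W(p,P): # p=(x,y,yaw)
    c,s=np.cos(p[2]),np.sin(p[2]);P=np.atleast_2d(P)
    return P@np.array([[c,-s,0],[s,c,0],[0,0,1]]).T+[p[0],p[1],0]
def sp(a,r=.125,x=.06): return [x,-r*np.sin(a),.165+r*np.cos(a)]
E
python3 - <<'E'
from h import *
from scipy.optimize import least_squares
tl=[((.02,.06,.205),385,258),((.02,-.06,.205),597,305),((-.08,.06,.205),345,430),((-.08,-.06,.205),553,483),((-.11,.085,.03),282,466),((-.11,-.085,.03),552,543)]
sl=[((.06,.085,.03),540,515),((.06,-.085,.03),335,370),((-.11,.085,.03),742,370)]
tp=np.array([t[0] for t in tl]);tu=np.array([[260+t[1]/4.283,190+t[2]/4.286] for t in tl])
spp=np.array([t[0] for t in sl]);su=np.array([[170+t[1]/4.444,170+t[2]/4.446] for t in sl])
f=lambda p:np.r_[(pr("top",W(p,tp))-tu).ravel(),(pr("scene",W(p,spp))-su).ravel()]
r=least_squares(f,[.47,-.08,-.2],loss="soft_l1");p=r.x;print(p.round(4),f(p).round(1))
ends=np.array([[170+u/4.444,170+v/4.446] for u,v in[(340,50),(265,125),(580,400),(520,185)]])
cap=np.array([170+285/4.444,170+357/4.446])
def g(a):
    a=a[0];S=pr("scene",W(p,[sp(a+k*np.pi/3) for k in range(6)]))
    return np.r_[[np.linalg.norm(S-e,axis=1).min() for e in ends],np.linalg.norm(pr("scene",W(p,sp(a,.132,.0845)))-cap)]
best=min((np.sum(g([a])**2),a) for a in np.arange(0,6.28,.01));print(best,g([best[1]]).round(1))
a=best[1]
for k in range(6):print(k,(a+k*np.pi/3)%6.283,W(p,sp(a+k*np.pi/3)).round(3),(pr("scene",W(p,sp(a+k*np.pi/3)))-170)*4.445)
print("hub",W(p,[.06,0,.165]))
# neighbours
from station import ctrl
pz={}
for n,u,v,z in[("bottle",287,218,.13),("beaker",320,172,0),("rack",465,270,.07)]:
    d=np.load("top0.npz");ray=d["pose"][:3,:3]@np.linalg.solve(d["K"],[u,v,1]);o=d["pose"][:3,3];print(n,(o+ray*(z-o[2])/ray[2]).round(3))
E
```

```text
[ 0.5098 -0.0773 -0.243 ] [-1.  -3.5  1.7 -0.7 -3.  -0.2  0.9  1.4 -2.1  0.9  0.6  0.4 -0.4  1.9
 -2.1 -0.6  1.3 -2.7]
(np.float64(29.504568650040827), np.float64(2.48)) [1.2 3.3 2.8 2.5 1.8]
0 2.48 [[ 0.55  -0.166  0.066]] [[330.24457643 329.18665433]]
1 3.527197551196598 [[ 0.579 -0.046  0.049]] [[487.52540068 463.27021985]]
2 4.574395102393195 [[0.598 0.028 0.148]] [[587.97588404 409.6887066 ]]
3 5.6215926535897935 [[ 0.586 -0.017  0.264]] [[513.87964529 193.92424186]]
4 0.3857902047863897 [[ 0.557 -0.137  0.281]] [[335.38767557  52.31223084]]
5 1.432987755982988 [[ 0.538 -0.212  0.182]] [[253.24247752 133.62793705]]
hub [[ 0.56798939 -0.09177971  0.165     ]]
bottle [0.616 0.121 0.13 ]
beaker [0.754 0.047 0.   ]
rack [ 0.502 -0.313  0.07 ]
```

Call:
move_arm --pt "0 0 0 -0.7 0 0 0.139" --pt "0 0 0 -0.7 0 0 0.139" --pt "0 0 0 -0.7 0 0 0.139" --pt "0 0 0 -0.7 0 0 0.139" --pt "0 0 0 0 0 0 0" --pt "0 0 0 0 0 0 0"

```text
time_s: 1.4
ee_pos: [0.1693, -0.5233, 0.3455]
eef_rot: [3.141, -0.0, -0.242]
force: [-0.5, 0.1, -0.4]
grip_width: 0.0494
grip_force: 0.0
```

```bash
cat >> h.py <<'E'
PZ=(.5098,-.0773,-.243)
def todo(y,z,x=.06):
    "tool-axis shift (units) to bring TCP to wheel-frame (x,y from axle), world z"
    from station import ctrl
    from scipy.spatial.transform import Rotation as R
    o=ctrl.get_obs();t=W(PZ,[x,y,0])[0];t[2]=z
    print("t",round(o["time_s"],1),o["ee_pos"].round(3),o["eef_rot"].round(3),"F",o["force"].round(1),"need",(R.from_euler("xyz",o["eef_rot"]).as_matrix().T@(t-o["ee_pos"])/.05).round(2))
E
python3 -c "from h import *;todo(-.1,.34)"
```

```text
t 1.4 [ 0.169 -0.523  0.345] [ 3.141 -0.    -0.242] F [-0.5  0.1 -0.4] need [ 5.67 -8.29  0.11]
```

Call:
move_arm --pt "0 0.2 -0.3 0 0 0 0" --pt "0 0.4 -0.59 0 0 0 0" --pt "0 0.4 -0.59 0 0 0 0" --pt "0 0.4 -0.59 0 0 0 0" --pt "0 0.4 -0.59 0 0 0 0" --pt "0 0.4 -0.59 0 0 0 0" --pt "0 0.4 -0.59 0 0 0 0" --pt "0 0.4 -0.59 0 0 0 0" --pt "0 0.4 -0.59 0 0 0 0" --pt "0 0.4 -0.59 0 0 0 0" --pt "0 0.4 -0.59 0 0 0 0" --pt "0 0.4 -0.59 0 0 0 0" --pt "0 0.4 -0.59 0 0 0 0" --pt "0 0.4 -0.59 0 0 0 0" --pt "0 0.27 -0.32 0.1 0 0 0" --pt "0 0 0 0 0 0 0" --pt "0 0 0 0 0 0 0"

```text
time_s: 3.1
ee_pos: [0.5439, -0.1886, 0.3394]
eef_rot: [-3.141, 0.002, -0.242]
force: [-0.4, -0.0, -0.7]
grip_width: 0.0005
grip_force: 0.0
```

```bash
python3 -c "
from h import *;todo(-.1,.245)
from station import ctrl
import cv2
p=ctrl.camera('scene');cv2.imwrite('pics/s1.png',cv2.resize(p['color'][120:320,150:390],(720,600),interpolation=cv2.INTER_CUBIC))"
```

```text
t 3.1 [ 0.544 -0.189  0.339] [-3.141e+00  2.000e-03 -2.420e-01] F [-0.4 -0.  -0.7] need [0.01 0.   1.89]
```

View pics/s1.png

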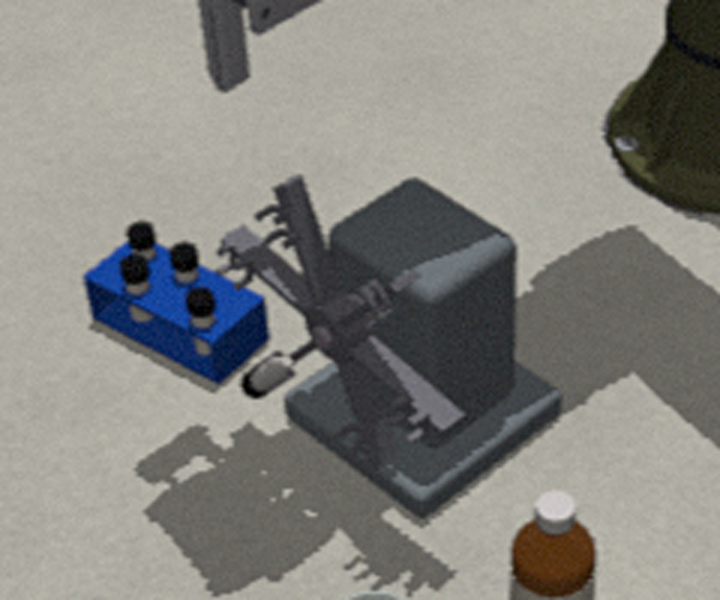

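The fingers are at (225,80) in the crop, above and to the right of the top spoke at (290,185). The tube is at (270,370). I'll check this against the projection before going down.

```bash
python3 -c "
from h import *
q=lambda P:((pr('scene',P)-[150,120])*3).round()
print(q([.544,-.189,.339]),q(W(PZ,sp(.386))),q(W(PZ,sp(1.433))),q(W(PZ,[.06,0,.165])))"
```

```text
[[230.  90.]] [[286. 185.]] [[231. 240.]] [[340. 330.]]
```

Call:
move_arm --pt "0 0 0 0.4 0 0 0" --pt "0 0 0 0.5 0 0 0" --pt "0 0 0 0.5 0 0 0" --pt "0 0 0 0.5 0 0 0" --pt "0 0 -0.2 0 0 0 0" --pt "0 0 -0.2 0 0 0 0" --pt "0 0 -0.2 0 0 0 0" --pt "0 0 -0.2 0 0 0 0" --pt "0 0 -0.2 0 0 0 0" --pt "0 0 -0.2 0 0 0 0" --pt "0 0 -0.2 0 0 0 0" --pt "0 0 -0.2 0 0 0 0" --pt "0 0 -0.2 0 0 0 0" --pt "0 0 -0.2 0 0 0 0" --pt "0 0 -0.2 0 0 0 0" --pt "0 0 -0.2 0 0 0 0" --pt "0 0 -0.2 0 0 0 0" --pt "0 0 0 0 0 0 0"

```text
time_s: 4.95
ee_pos: [0.5758, -0.0616, 0.2454]
eef_rot: [-3.141, 0.0, -0.242]
force: [-0.3, 0.1, -0.5]
grip_width: 0.0003
grip_force: 0.0
```

```bash
python3 -c "
from h import *;todo(-.1,.34)
from station import ctrl
import cv2
p=ctrl.camera('scene');cv2.imwrite('pics/s2.png',cv2.resize(p['color'][120:320,150:390],(720,600),interpolation=cv2.INTER_CUBIC))"
```

```text
t 5.0 [ 0.576 -0.062  0.245] [-3.141  0.    -0.242] F [-0.3  0.1 -0.5] need [-0.01  2.62 -1.89]
```

View pics/s2.png

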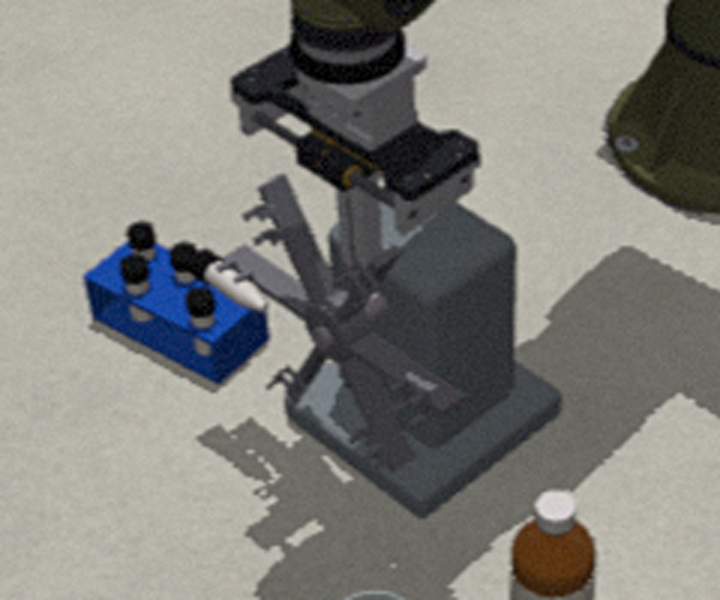

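The top spoke has been pushed past vertical and the tube has moved to about 3 o'clock, at (235,280). Stroke 2 repeats the same push.

Call:
move_arm --pt "0 0 0.1 0 0 0 0" --pt "0 0 0 -0.5 0 0 0" --pt "0 0 0 -0.7 0 0 0" --pt "0 0 0 -0.7 0 0 0" --pt "0 0 0.5 0 0 0 0" --pt "0 0 0.7 0 0 0 0" --pt "0 0 0.7 0 0 0 0" --pt "0 0 0.6 0 0 0 0" --pt "0 0 0 0 0 0 0" --pt "0 0 0 0.5 0 0 0" --pt "0 0 0 0.5 0 0 0" --pt "0 0 0 0.5 0 0 0" --pt "0 0 0 0.4 0 0 0" --pt "0 0 0 0 0 0 0"

```text
time_s: 6.4
ee_pos: [0.5434, -0.1886, 0.243]
eef_rot: [-3.141, 0.004, -0.243]
force: [0.2, -0.9, -0.4]
grip_width: 0.0006
grip_force: 0.0
```

Call:
move_arm --pt "0 0 -0.2 0 0 0 0" --pt "0 0 -0.2 0 0 0 0" --pt "0 0 -0.2 0 0 0 0" --pt "0 0 -0.2 0 0 0 0" --pt "0 0 -0.2 0 0 0 0" --pt "0 0 -0.2 0 0 0 0" --pt "0 0 -0.2 0 0 0 0" --pt "0 0 -0.2 0 0 0 0" --pt "0 0 -0.2 0 0 0 0" --pt "0 0 -0.2 0 0 0 0" --pt "0 0 -0.2 0 0 0 0" --pt "0 0 -0.2 0 0 0 0" --pt "0 0 -0.2 0 0 0 0" --pt "0 0 0 0 0 0 0"

```text
time_s: 7.8
ee_pos: [0.5758, -0.0616, 0.2455]
eef_rot: [-3.141, 0.0, -0.242]
force: [0.0, -1.2, 0.4]
grip_width: 0.0005
grip_force: 0.0
```

```bash
python3 -c "
from h import *;todo(-.1,.34)
from station import ctrl
import cv2
p=ctrl.camera('scene');cv2.imwrite('pics/s3.png',cv2.resize(p['color'][120:320,150:390],(720,600),interpolation=cv2.INTER_CUBIC))"
```

```text
t 7.8 [ 0.576 -0.062  0.245] [-3.141  0.    -0.242] F [ 0.  -1.2  0.4] need [-0.01  2.62 -1.89]
```

View pics/s3.png

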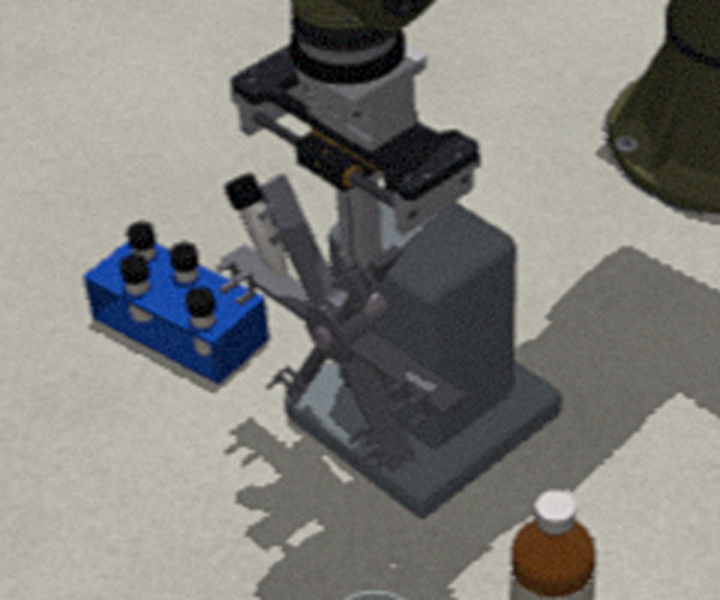

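The tube's spoke now stands about 0.5 rad right of vertical, with the cap at (242,190). Stroke 3 pushes that spoke itself and stops a little short so I can measure.

Call:
move_arm --pt "0 0 0.1 0 0 0 0" --pt "0 0 0 -0.5 0 0 0" --pt "0 0 0 -0.7 0 0 0" --pt "0 0 0 -0.7 0 0 0" --pt "0 0 0.5 0 0 0 0" --pt "0 0 0.7 0 0 0 0" --pt "0 0 0.7 0 0 0 0" --pt "0 0 0.6 0 0 0 0" --pt "0 0 0 0 0 0 0" --pt "0 0 0 0.5 0 0 0" --pt "0 0 0 0.5 0 0 0" --pt "0 0 0 0.5 0 0 0" --pt "0 0 0 0.4 0 0 0" --pt "0 0 0 0 0 0 0"

```text
time_s: 9.25
ee_pos: [0.5434, -0.1886, 0.243]
eef_rot: [-3.141, 0.004, -0.243]
force: [-0.7, -0.3, 0.3]
grip_width: 0.0001
grip_force: 0.0
```

Call:
move_arm --pt "0 0 -0.2 0 0 0 0" --pt "0 0 -0.2 0 0 0 0" --pt "0 0 -0.2 0 0 0 0" --pt "0 0 -0.2 0 0 0 0" --pt "0 0 -0.2 0 0 0 0" --pt "0 0 -0.2 0 0 0 0" --pt "0 0 -0.16 0 0 0 0" --pt "0 0 -0.1 0 0 0 0" --pt "0 0 0 0 0 0 0" --pt "0 0 0 0 0 0 0"

```text
time_s: 10.25
ee_pos: [0.5617, -0.1182, 0.2452]
eef_rot: [-3.141, 0.001, -0.243]
force: [-0.1, 0.3, 0.8]
grip_width: 0.0005
grip_force: 0.0
```

```bash
python3 -c "
from h import *;todo(-.0165,.245)
from station import ctrl
import cv2
p=ctrl.camera('scene');cv2.imwrite('pics/s4.png',cv2.resize(p['color'][130:280,190:390],(800,600),interpolation=cv2.INTER_CUBIC))
for a in(-.1,0,.05,.1,.15,.2):
  print(a,*[((pr('scene',W(PZ,P))-[190,130])*4).round() .tolist()for P in(sp(a),sp(a,.138,.0845),sp(a,.04,.0845),sp(a+4*np.pi/3))])
"
```

```text
t 10.2 [ 0.562 -0.118  0.245] [-3.141e+00  1.000e-03 -2.430e-01] F [-0.1  0.3  0.8] need [-0.01 -0.21  0.  ]
-0.1 [[296.0, 243.0]] [[262.0, 247.0]] [[262.0, 374.0]] [[422.0, 576.0]]
0 [[280.0, 232.0]] [[244.0, 235.0]] [[257.0, 371.0]] [[430.0, 569.0]]
0.05 [[272.0, 227.0]] [[235.0, 229.0]] [[255.0, 369.0]] [[434.0, 566.0]]
0.1 [[264.0, 223.0]] [[226.0, 224.0]] [[252.0, 367.0]] [[437.0, 561.0]]
0.15 [[256.0, 219.0]] [[218.0, 220.0]] [[250.0, 366.0]] [[440.0, 557.0]]
0.2 [[248.0, 215.0]] [[210.0, 216.0]] [[247.0, 365.0]] [[443.0, 551.0]]
```

View pics/s4.png

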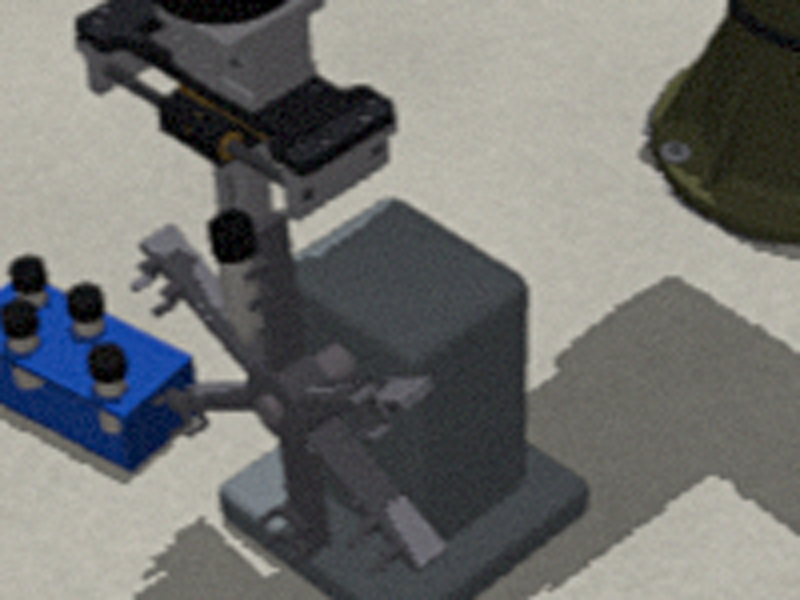

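The cap end is at (232,220), which puts the wheel at about 0.07 rad. The finger geometry gives 0.08, so I'll push about 9 mm more.

Call:
move_arm --pt "0 0 -0.09 0 0 0 0" --pt "0 0 -0.09 0 0 0 0" --pt "0 0 0 0 0 0 0" --pt "0 0 0 0 0 0 0" --pt "0 0 0.3 0 0 0 0" --pt "0 0 0.5 0 0 0 0" --pt "0 0 0.5 0 0 0 0" --pt "0 0 0.3 -0.3 0 0 0" --pt "0 0 0 -0.7 0 0 0" --pt "0 0 0 -0.9 0 0 0" --pt "0 0 0.5 -0.9 0 0 0" --pt "0 0 0.5 0 0 0 0" --pt "0 0 0 0 0 0 0" --pt "0 0 0 0 0 0 0"

```text
time_s: 11.7
ee_pos: [0.5324, -0.2359, 0.3834]
eef_rot: [-3.141, 0.001, -0.245]
force: [0.5, -0.5, -0.3]
grip_width: 0.0008
grip_force: 0.0
```

```bash
python3 -c "
from h import *
from station import ctrl
import cv2
o=ctrl.get_obs();print(o['time_s'],o['ee_pos'],o['force'])
p=ctrl.camera('scene');im=cv2.resize(p['color'][150:270,210:370],(800,600),interpolation=cv2.INTER_CUBIC);im=np.clip(im*1.5,0,255).astype(np.uint8)
q=lambda P:tuple(int(v) for v in ((pr('scene',W(PZ,P))[0]-[210,150])*5))
for k in range(6): cv2.circle(im,q(sp(k*np.pi/3)),4,(0,0,255),-1)
cv2.line(im,q(sp(0,.138,.0845)),q(sp(0,.03,.0845)),(0,255,0),1)
cv2.imwrite('pics/s5.png',im)
for a in(-.1,-.05,0,.05,.1):print(a,q(sp(a)),q(sp(a,.138,.0845)))
p=ctrl.camera('top');b=ctrl.cut_out('reagent_bottle',p),ctrl.cut_out('beaker',p),ctrl.cut_out('tube_rack',p);print([x[0]['centre'] for x in b if x])
"
```

```text
11.7 [ 0.5323842  -0.23585703  0.38336943] [ 0.4937617  -0.50967889 -0.29252319]
-0.1 (269, 204) (227, 209)
-0.05 (259, 196) (216, 200)
0 (249, 190) (205, 193)
0.05 (239, 183) (194, 186)
0.1 (229, 178) (183, 180)
[[220.9, 287.0], [164.5, 321.3], [268.6, 475.7]]
```

View pics/s5.png

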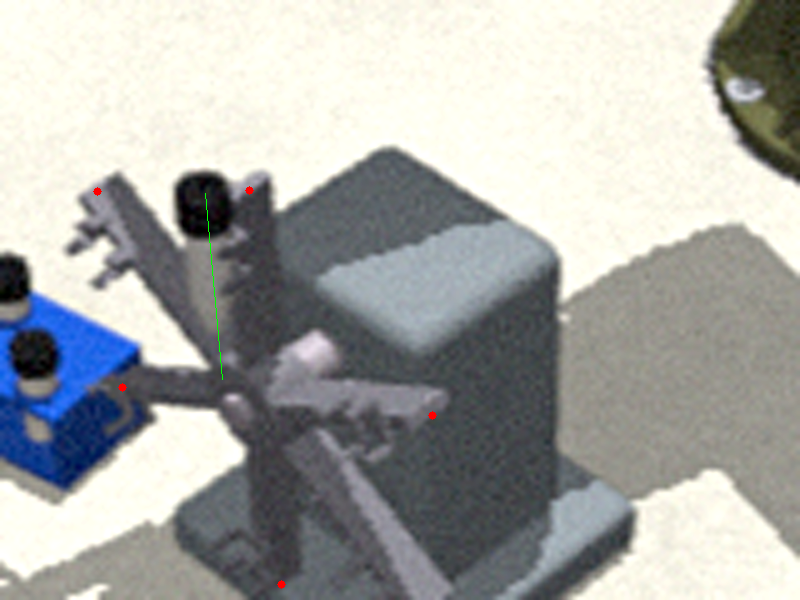

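Spoke and tube line up with the vertical prediction to about 0.03 rad. The rack's caps are at the same pixels as at the start, and the arm is clear of everything.

```bash
python3 -c "
from station import ctrl
print(ctrl.hand_in())"
```

```text
the job is handed in; nothing more can be done
None
```

I pushed the wheel round in three gentle strokes and handed the job in with the tube's spoke upright, cap at the top, to within about 0.03 rad by the camera; the bottle, beaker and rack stayed in place and the arm is clear, though the hand-in gave no verdict.

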